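# Put the tip tin away in the touch-latch drawer

### The arm

A 6-joint arm with a two-finger parallel gripper is mounted at the origin on a cart in front of the work surface, level with it; the furniture and walls round the work are solid. World frame = base frame: x ahead of the robot, y to its left, z up, the work surface at z = 0. Lengths are in m, angles in rad, forces in N, time in s.
With the tool pointing down it reaches from about 0.25 to 0.775 m from the base axis. Payload 8.9 kg.
Tool frame: the origin (TCP) lies on the centre line of the jaws, within the pads' length; the fingertips stand 25 mm ahead of it and the grasp point (between the pads) lies 6 mm ahead of it; z points along the fingers, x is the direction in which the jaws open and shut, and the axes are right-handed (so a half turn about z gives the same grasp; the last joint's range is limited). The gripper opens to 85 mm and grips with 20 to 120 N. Pads are 22 mm wide; open, the fingers measure 114 mm over their backs; the gripper's body (76 mm by 85 mm) begins 54 mm behind the grasp point. The pads swing forward as they close: fully open they stand 13 mm farther back than shut.
Start: joints at [1.045, 0.291, -0.153, 1.127, 0, 1.431], TCP at [0.198, 0.486, 0.256] pointing down, gripper open.
Joint ranges: [-2.52, 2.52], [-0.91, 1.74], [-1.3, 1.37], [-1.96, 2.02], [-1.52, 1.47], [-3.14, 3.14]. Speed limits (rad/s): [2.22, 2.22, 2.79, 3.14, 3.14, 3.14].

### API

Orientations are given as a rotation vector (axis times angle).
In Python, from plant import move_ptp, move_straight, set_joints, command_gripper, sleep, solve_ik, get_state, snapshot, calibration, IKError, job_done gives the robot as it stands. Calls block until the motion is done:
- move_ptp(position, orientation): joint-space move of the TCP to a pose.
- move_straight(position, rot=None, max_speed=0.15, stop_force=None): straight line of the TCP; rot=None keeps the orientation; max_speed is the mean speed in m/s. With stop_force (N) it stops when the force on the tool has changed by that much, and returns True; else False.
- set_joints(angles): joint-space move.
- command_gripper(opening, squeeze=None): opening from 0.0 (shut) to 1.0 (fully open); squeeze is the grip in N (None keeps the last); returns when the fingers have stopped.
- sleep(seconds).
- solve_ik(position, orientation): joint angles nearest the present ones, or None.
- get_state(): the state.
- snapshot(name): name is "scene" or "top" or "wrist"; returns the picture (400x640x3 uint8, red, green, blue); there is no depth.
- calibration(name): a dict with "camera_matrix" (3x3 intrinsics, pixels), "T" (4x4, takes a point from camera to world coordinates). Camera axes: x right, y down, z forward; pixel columns grow to the right and rows downward; lengths in m; the calibration is good to about 2 mm. The wrist camera is an equidistant fisheye: a pixel r from the principal point sees the ray r / f radians off the axis. A picture is of the moment at which its call begins: read the wrist's pose just before it. calibration takes no time and is no camera call; for the wrist camera it gives the pose at the moment of the call.
A pose or a line that the arm cannot do raises IKError and nothing moves.
- job_done(): hands the job in, once; it reports no verdict.
The state is a dict: "time": time; "qpos": joint angles; "qvel": joint speeds; "joint_torque": joint torques, N m; "position": TCP position; "eef_rot": TCP orientation; "wrist_force": force on the tool from outside, world axes, zero at the start; "ft_torque": the same for the moment, N m; "gripper_width": opening from 0.0 (shut) to 1.0 (fully open).
Only numpy, scipy, OpenCV 4.12 (cv2) and the standard library are available. Lean on these libraries where they do the work, as an engineer would, in place of code of your own. Each camera call takes 0.05 s, during which the arm holds its last target.

### The job

Press the front of the little wooden drawer unit until its touch latch lets go and the drawer springs out, stand the small flat round tin upright in the drawer, then press the front in again until the latch catches and the drawer stays shut. How deep the latch must be pressed differs each time, so feel for the buffer behind it, keep every push on the drawer gentle (below 20 N), and leave the larger jar, the small circuit board and the roll of tape where they are.

Things in the scene. Friction and masses are not known exactly. Their poses are not given: they have to be found in the camera images.
- drawer_unit: Fixed low plywood drawer unit, case 140 mm deep (x), 170 mm wide (y), 56 mm high, standing on the bench. Origin: centre of its underside; -x points out of its open front, z up. One drawer, no handle.
- drawer (a joint): How far the drawer stands out, m: about 0.001 latched (as at the start), about 0.060 sprung out (end stop), negative when pressed in. A spring always pushes it out, with 4.5 N when latched and 2 N when out; friction 1 N, more if fast. Pressing in past the latched place by a hidden stroke (5 to 18.5 mm, same throughout a run), against 5 to 7 N, and letting it back works the latch.
- case_face (a point): Middle of the upper front edge of the case (56 mm up), fixed, axes as the unit's; the latch sits inside behind it. Push-push latch: a full press and letting back frees the shut drawer, which follows the hand out; a full press of the open drawer catches it in its latched place; a short press changes nothing. At the stroke's end a buffer adds some 10 N per mm: a total of 11 to 14 N means a full press, over 20 N is too much.
- front_mid (a point): Centre of the outer face of the drawer front, moves with the drawer; axes as the unit's, +x is the pressing direction. The front is an upright light-wood panel 10 mm thick, 170 mm wide, from 4 to 62 mm above the bench (this point: 36 mm), with a flat round metal plate 22 mm across here. Latched, its back stands 25 mm in front of the case.
- tray_spot (a point): Point on the tray floor, 16 mm above the bench, moves with the drawer; axes as the unit's. With the drawer out, the tray is open to above from 42.5 mm in front of this point (back of the front panel) to 42.5 mm behind it (case edge). Tray inside: 134 mm wide, 115 mm long; its side walls rise 26 mm above its floor, the front panel 46 mm. The tin fits standing here.
- tin_mid (a point): Centre, half-way up, of the small flat round grey-and-white screw-lid tin, 36 mm diameter, 18 mm high, about 80 g; its z axis is upright. Loose on the bench, right of the drawer unit.
- jar: Bystander: the larger round screw-lid jar, 54 mm diameter, 38 mm high, loose; origin at the centre of its underside. Leave it alone.
- board: Bystander: small circuit board, 46 x 62 mm, 11 mm high, loose, flat on the bench nearer the robot; origin under its centre. Leave it alone.
- tape: Bystander: black roll of tape, 62 mm diameter, 19 mm high, lying loose on top of the drawer unit towards its back; origin at the centre of its underside. Leave it alone.
Things that resemble listed ones, but are neither listed nor needed, are in the scene too. What is shaped like the part that bears tin_mid but black or orange is not meant.

How it is judged:
On the way, in this order (a step that is already met when the one before it is completed fails the run):
1. the drawer has sprung out (at least 50 mm) with the tin not yet in it (value of joint drawer above 0.05 m and not (x of tin_mid in the frame of tray_spot between -0.044 and 0.066 m and y of tin_mid in the frame of tray_spot between -0.065 and 0.065 m and z of tin_mid in the frame of tray_spot between 0.004 and 0.014 m and angle between tin_mid's own z axis and vertical below 0.2 rad)), for 0.2 s.
2. the tin stands upright in the tray of the open drawer, let go (x of tin_mid in the frame of tray_spot between -0.044 and 0.066 m and y of tin_mid in the frame of tray_spot between -0.065 and 0.065 m and z of tin_mid in the frame of tray_spot between 0.004 and 0.014 m and angle between tin_mid's own z axis and vertical below 0.2 rad and value of joint drawer above 0.04 m and contact force between the fingers and tin below 0.05 N and linear speed of tin below 0.02 m/s), for 0.2 s.
At the end, for the whole second after the job is handed in: The drawer is latched (joint between -3 and +4 mm) and stays there untouched, with the tin inside its tray, standing upright (within 0.2 rad) on the tray floor, at rest (x of tin_mid in the frame of tray_spot between -0.044 and 0.066 m and y of tin_mid in the frame of tray_spot between -0.065 and 0.065 m and z of tin_mid in the frame of tray_spot between 0.004 and 0.014 m and angle between tin_mid's own z axis and vertical below 0.2 rad and value of joint drawer between -0.003 and 0.004 m and linear speed of tin below 0.02 m/s).
It fails at once if the robot pushes on the drawer with more than 20 N (contact force between any of the fingers, the arm and drawer above 20 N).
It fails at once if the jar, the circuit board or the tape is moved more than 20 mm (distance of any of jar, board, tape from where it was at the start of the episode above 0.02 m).
It also fails if it takes over 64 s, if anything falls off the work surface, if the arm or the gripper's body presses on something with over 40 N, if the wrist force passes 120 N, or if a joint passes its speed limit or range.

## Working session

There is one attempt and no reset: what is moved stays moved. The work goes in short steps, each a Python script; the robot and the scene stay as the last script left them, time stands still between calls to the robot, and variables do not carry over. Pictures are saved under pics/ and viewed, and the job is handed in when it is done.

```bash
ls; mkdir -p pics
python3 - <<'E'
from plant import *
import cv2
for n in ("scene","top"):
    im=snapshot(n); cv2.imwrite(f"pics/{n}0.png",im[:,:,::-1])
    c=calibration(n); print(n,c["camera_matrix"].round(1).tolist(),c["T"].round(4).tolist())
s=get_state(); print(s["time"],s["wrist_force"],s["eef_rot"],s["position"])
E
```

```text
pics
scene [[468.2, 0.0, 317.6], [0.0, 468.2, 202.8], [0.0, 0.0, 1.0]] [[0.733, -0.4536, 0.5069, 0.0494], [-0.68, -0.4719, 0.5611, -0.5534], [-0.0153, -0.756, -0.6543, 0.6786], [0.0, 0.0, 0.0, 1.0]]
top [[427.0, 0.0, 327.4], [0.0, 427.0, 197.4], [0.0, 0.0, 1.0]] [[0.0357, -0.975, 0.2192, 0.35], [-0.9994, -0.035, 0.0075, -0.0422], [0.0004, -0.2193, -0.9757, 0.9106], [0.0, 0.0, 0.0, 1.0]]
0.1 [ 0.24968488 -0.25347573  0.41528745] [ 2.60659203e+00  1.75276134e+00 -1.54841720e-03] [0.1978665  0.48590525 0.25583146]
```

View pics/scene0.png

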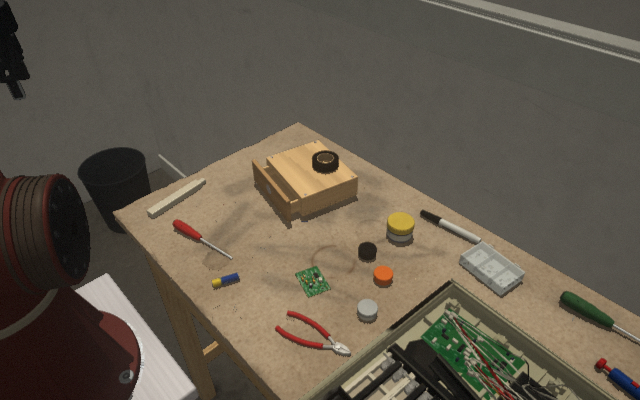

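View pics/top0.png

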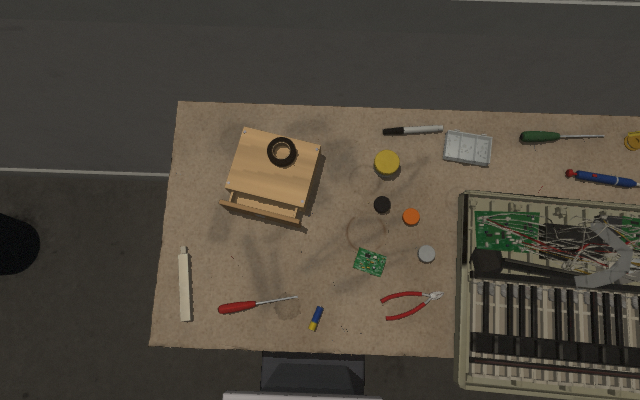

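Three things have the tin's shape. In the top view they are black at (382,205), orange at (411,216) and grey-white at (427,254). The grey one fits "grey-and-white". The yellow-lidded jar is at (387,162), the tape at (281,151), the board at (370,262) and the drawer unit at about (270,180). I'll confirm with enlarged crops.

Run:
```python
import cv2,numpy as np
t=cv2.imread("pics/top0.png");s=cv2.imread("pics/scene0.png")
a=cv2.resize(t[120:270,200:450],None,fx=3.2,fy=3.2,interpolation=cv2.INTER_CUBIC)
cv2.imwrite("pics/c_top.png",a)
b=cv2.resize(s[130:330,240:420],None,fx=3,fy=3,interpolation=cv2.INTER_CUBIC)
cv2.imwrite("pics/c_scene.png",b)
```

```text
(no output)
```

View pics/c_top.png

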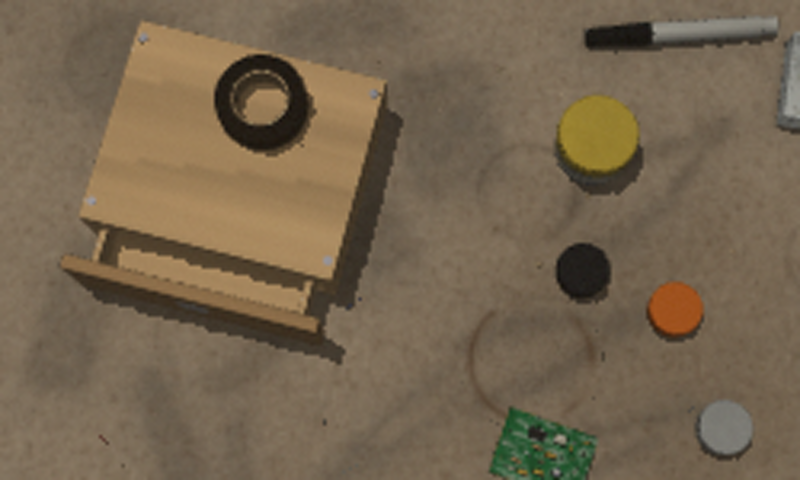

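View pics/c_scene.png

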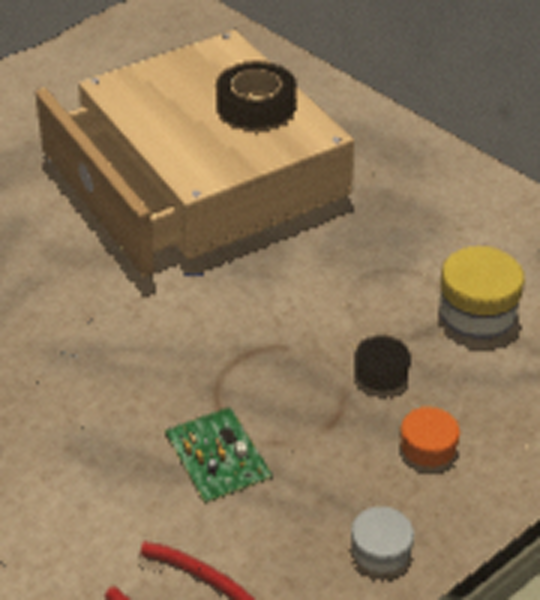

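The crop shows the grey lid over a white base at crop (382,540), so that is the tin. Next I'll fit the unit and tin poses.

```bash
cat > h.py <<'E'
from plant import *
import numpy as np, cv2
from scipy.spatial.transform import Rotation as R
def ray(n,uv,z):
    c=calibration(n);d=c["T"][:3,:3]@np.linalg.inv(c["camera_matrix"])@np.array([uv[0],uv[1],1.]);o=c["T"][:3,3]
    return (o+d*(z-o[2])/d[2])
def proj(n,P):
    c=calibration(n);P=np.atleast_2d(P);q=(P-c["T"][:3,3])@c["T"][:3,:3];q=q@c["camera_matrix"].T
    return q[:,:2]/q[:,2:]
def rotv(yaw,): # tool down, jaw axis at yaw in world
    return R.from_matrix(np.array([[np.cos(yaw),np.sin(yaw),0],[np.sin(yaw),-np.cos(yaw),0],[0,0,-1]])).as_rotvec()
E
python3 - <<'E'
from h import *
from scipy.optimize import least_squares
top=np.array([(143,22),(386,82),(332,277),(82,215)])/3.2+[200,120]   # back-left, back-right, front-right, front-left
sc=np.array([(225,34),(352,142),(190,203),(78,80)])/3+[240,130]
L=np.array([(.07,.085),(.07,-.085),(-.07,-.085),(-.07,.085)])
def corners(p):
    c,s=np.cos(p[2]),np.sin(p[2]);return np.c_[L@np.array([[c,s],[-s,c]])+p[:2],np.full(4,.056)]
for which in ("top","scene","both"):
    def f(p):
        r=[]
        if which!="scene": r.append(proj("top",corners(p))-top)
        if which!="top": r.append(proj("scene",corners(p))-sc)
        return np.concatenate(r).ravel()
    o=least_squares(f,[.5,.1,0]); print(which,o.x,np.abs(o.fun).max())
# tin
def circ(uv,f): return None
for n,f in (("top","pics/top0.png"),("scene","pics/scene0.png")):
    im=cv2.imread(f).astype(int)
    u,v=(427,254) if n=="top" else (367,309)
    sub=im[v-20:v+20,u-20:u+20]; sat=sub.max(2)-sub.min(2); m=((sat<25)&(sub.max(2)>(115))).astype(np.uint8)
    k,l,st,ce=cv2.connectedComponentsWithStats(m); i=1+np.argmax(st[1:,4]); px=ce[i]+[u-20,v-20]
    print(n,st[i],px,ray(n,px,.018))
# front panel outer top corners in top
for p in [(62,257),(318,322),(321,334),(70,268)]: print(ray("top",np.array(p)/3.2+[200,120],.062))
for n,uv in (("top",(370,262)),("scene",(313,281))): print("board",ray(n,uv,.005))
print("jar",ray("top",(387,162),.038),"tape",ray("top",(281,151),.056+.019))
print([x.round(3) for x in (ray("top",(382,205),.018),ray("top",(411,216),.018),ray("top",(465,300),.06))])
E
```

```text
top [ 0.60520483  0.07893421 -0.21505329] 1.1932900280195895
scene [ 0.60284901  0.08188063 -0.1910097 ] 1.6901559836637716
both [ 0.60399657  0.08015763 -0.2059588 ] 3.2040582757572906
top [ 12  12  16  15 198] [426.45454545 252.97474747] [ 0.43941995 -0.24561626  0.018     ]
scene [ 10  10  21  17 269] [367.10780669 306.96282528] [ 0.43681259 -0.24543703  0.018     ]
[0.52672655 0.18372403 0.062     ]
[0.49076868 0.01903203 0.062     ]
[0.48321815 0.01676794 0.062     ]
[0.51978529 0.17800118 0.062     ]
board [ 0.41755724 -0.12966432  0.005     ]
board [ 0.41515167 -0.1313969   0.005     ]
jar [ 0.62801565 -0.15980504  0.038     ] tape [0.63204443 0.06311599 0.075     ]
[array([ 0.538, -0.152,  0.018]), array([ 0.516, -0.214,  0.018]), array([ 0.347, -0.309,  0.06 ])]
```

```bash
cat >> h.py <<'E'
YAW=-0.21; C=np.array([.604,.080]); UX=np.array([np.cos(YAW),np.sin(YAW)]); UY=np.array([-UX[1],UX[0]])
def W(x,y,z): return np.r_[C+x*UX+y*UY,z]
def U(p): d=np.asarray(p)[:2]-C; return np.array([d@UX,d@UY])
RP=rotv(YAW+np.pi/2)
def say(t=""):
    s=get_state(); print(t,"t%.2f"%s["time"],"unit",(U(s["position"])*1000).round(1),"z%.4f"%s["position"][2],"Fx %.2f"%(s["wrist_force"][:2]@UX),s["wrist_force"].round(2),"g%.2f"%s["gripper_width"])
def shot(n,f,crop=None,k=1):
    im=snapshot(n)[:,:,::-1]
    if crop: im=im[crop[1]:crop[3],crop[0]:crop[2]]
    cv2.imwrite("pics/"+f,cv2.resize(im,None,fx=k,fy=k,interpolation=cv2.INTER_CUBIC))
E
python3 - <<'E'
from h import *
command_gripper(0.0)
move_ptp(W(-.15,0,.17),RP); say()
move_straight(W(-.15,0,.052),max_speed=.15); say()
shot("top","pre.png",(200,120,450,270),3.2)
r=move_straight(W(-.09,0,.052),max_speed=.025,stop_force=2.5); say(r)
E
```

```text
t2.57 unit [-150.1    0.6] z0.1702 Fx 0.30 [ 0.27 -0.14  0.04] g0.00
 t3.50 unit [-149.6    0.3] z0.0526 Fx 0.93 [ 0.84 -0.53  0.21] g-0.00
True t4.94 unit [-1.159e+02 -1.000e-01] z0.0516 Fx -0.13 [-0.08  0.27 -0.19] g0.00
```

View pics/pre.png

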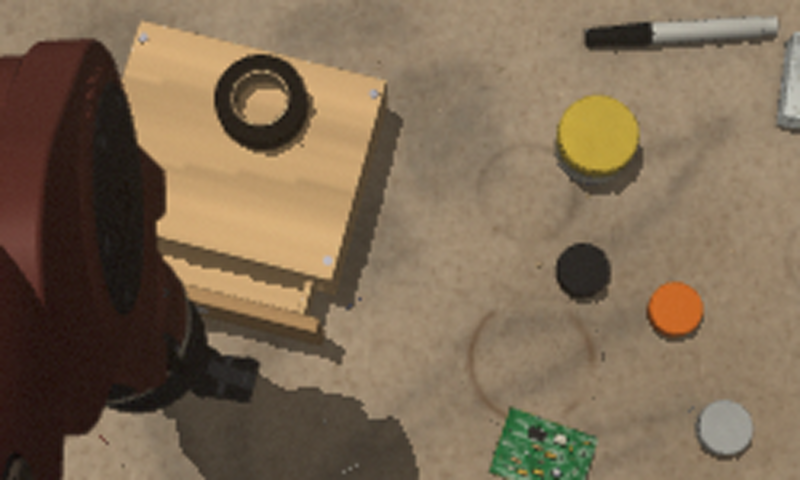

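The picture shows the arm in front of the unit with everything else unmoved. The finger met the front at unit x = −116 mm, which matches the fit. Now I'll press slowly.

Run:
```python
from h import *
move_straight(W(-.1175,0,.052),max_speed=.02); sleep(.1); say("base")
r=move_straight(W(-.0945,0,.052),max_speed=.007,stop_force=11.3); say(r)
sleep(.05);say()
```

```text
base t5.29 unit [-117.6   -0. ] z0.0520 Fx 0.02 [ 0.09  0.32 -0.32] g-0.00
True t6.92 unit [-110.2   -0.2] z0.0514 Fx -3.97 [-3.86  0.9   3.07] g0.00
 t6.97 unit [-110.5   -0.2] z0.0513 Fx -4.26 [-4.06  1.4   3.39] g-0.00
```

Run:
```python
from h import *
for x in (-.112,-.114,-.116,-.118,-.120,-.123):
    move_straight(W(x,0,.052),max_speed=.02); say()
```

```text
t7.22 unit [-1.129e+02 -1.000e-01] z0.0517 Fx -4.38 [-4.35  0.63 -0.1 ] g0.00
 t7.47 unit [-1.147e+02 -1.000e-01] z0.0518 Fx -4.42 [-4.46  0.28 -0.94] g-0.00
 t7.72 unit [-1.164e+02 -1.000e-01] z0.0519 Fx -5.27 [-5.11  1.3  -0.87] g0.00
 t7.97 unit [-118.3    0. ] z0.0520 Fx -4.86 [-4.75  1.01 -1.02] g-0.00
 t8.22 unit [-120.2    0. ] z0.0520 Fx -5.04 [-4.95  0.96 -0.89] g-0.00
 t8.52 unit [-123.2    0. ] z0.0521 Fx -4.87 [-4.72  1.22  1.13] g-0.00
```

The force stays at about 5 N beyond the latched place, so the latch is free and the drawer is following the hand. I'll retreat and then look.

Run:
```python
from h import *
move_straight(W(-.178,0,.052),max_speed=.06); say()
move_straight(W(-.205,0,.052),max_speed=.1); say()
move_straight(W(-.205,0,.16),max_speed=.25)
command_gripper(.75)
T=np.array([.438,-.2455])
move_ptp(np.r_[T,.15],rotv(YAW+np.pi/2-0.0)); say()
c=calibration("wrist"); shot("wrist","w1.png"); shot("top","t1.png",(200,120,450,270),3.2)
print(get_state()["qpos"].round(2))
```

```text
t9.58 unit [-1.775e+02  1.000e-01] z0.0521 Fx -0.20 [-0.42 -1.01 -0.13] g-0.00
 t10.00 unit [-2.046e+02  1.000e-01] z0.0521 Fx 0.22 [ 0.15 -0.35  0.77] g0.00
 t12.59 unit [ -94.6 -352. ] z0.1500 Fx 0.24 [ 0.28  0.16 -0.  ] g0.75
[-0.65  0.34 -0.39  0.85  0.   -0.45]
```

View pics/t1.png

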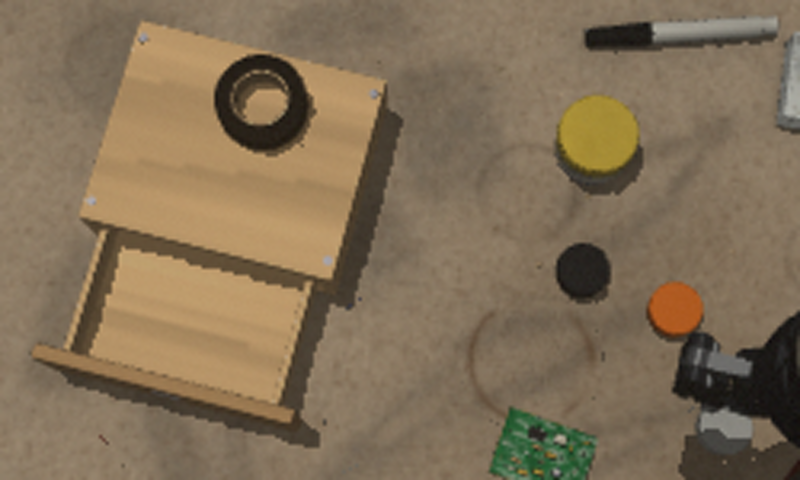

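View pics/w1.png

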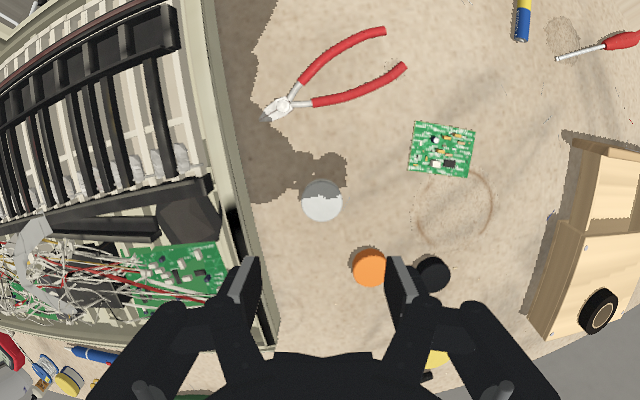

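The drawer is out and its tray is empty. The wrist view shows the tin at (322,200), with the box wall close beside it at about x=250. I'll refine the tin position and check the wall clearance.

Run:
```python
from h import *
c=calibration("wrist");K=c["camera_matrix"];
def wray(uv,z):
    d=(np.array(uv)-K[:2,2])/[K[0,0],K[1,1]];th=np.hypot(*d);v=np.r_[d/th*np.sin(th),np.cos(th)]
    v=c["T"][:3,:3]@v;o=c["T"][:3,3];return (o+v*(z-o[2])/v[2]).round(4)
im=cv2.imread("pics/w1.png").astype(int)
sub=im[170:230,290:355];sat=sub.max(2)-sub.min(2);m=((sat<14)&(sub.max(2)>185)).astype(np.uint8)
k,l,st,ce=cv2.connectedComponentsWithStats(m);i=1+np.argmax(st[1:,4]);print(st[i],ce[i]+[290,170])
print("tin w",wray((322,203),.018),wray((322,200),.009))
for u in [(252,210),(262,250),(243,170)]: print("wall base",wray(u,0))
for u in [(222,200),(228,230)]: print("wall top", wray(u,.05),wray(u,.08))
for z in (0,.05,.08): print("top",ray("top",(463,254),z).round(3),ray("scene",(388,347),z).round(3))
a=cv2.resize(im[150:300,200:400].astype(np.uint8),None,fx=4,fy=4); cv2.imwrite("pics/w1c.png",a)
```

```text
[ 12  24  41  27 808] [321.57920792 207.19059406]
tin w [ 0.4391 -0.2448  0.018 ] [ 0.4394 -0.2449  0.009 ]
wall base [ 0.4383 -0.3116  0.    ]
wall base [ 0.4806 -0.3139  0.    ]
wall base [ 0.3996 -0.3094  0.    ]
wall top [ 0.4104 -0.317   0.05  ] [ 0.4029 -0.3046  0.08  ]
wall top [ 0.4353 -0.32    0.05  ] [ 0.4244 -0.3072  0.08  ]
top [ 0.442 -0.327  0.   ] [ 0.414 -0.314  0.   ]
top [ 0.437 -0.312  0.05 ] [ 0.387 -0.332  0.05 ]
top [ 0.434 -0.302  0.08 ] [ 0.371 -0.342  0.08 ]
```

View pics/w1c.png

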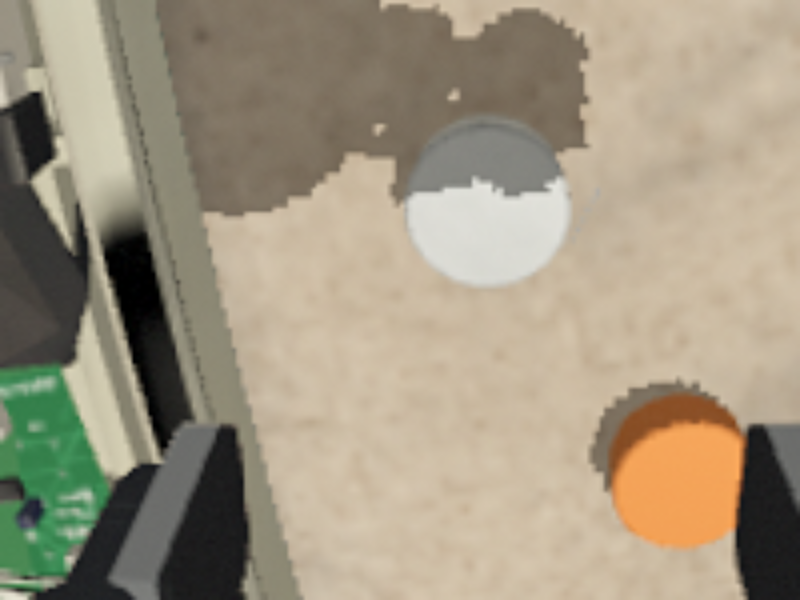

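Both views agree on the tin at (0.439, −0.245). The wall is at y≈−0.31, so square jaws opened part-way will fit.

Run:
```python
from h import *
G=rotv(np.pi/2); T=np.array([.439,-.245])
command_gripper(.65)
move_ptp(np.r_[T,.12],G)
r=move_straight(np.r_[T,.031],max_speed=.1,stop_force=8); say(r)
command_gripper(0.0,squeeze=30); say("grip")
r=move_straight(np.r_[T,.14],max_speed=.12); say()
c=calibration("wrist"); shot("wrist","w2.png")
```

```text
False t14.30 unit [ -93.2 -352.5] z0.0316 Fx -0.13 [-0.26 -0.59 -0.98] g0.65
grip t14.62 unit [ -93.2 -352.5] z0.0318 Fx -1.11 [-1.04  0.44  6.74] g0.40
 t15.68 unit [ -94.1 -352.1] z0.1394 Fx 0.45 [ 0.48  0.08 -1.65] g0.40
```

View pics/w2.png

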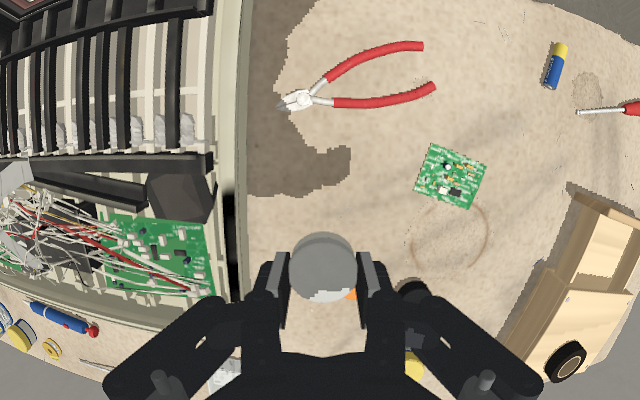

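The tin is held level between the pads at about (323,265), and the gripper width of 0.40 is consistent with 36 mm. Now I'll place it in the tray.

Run:
```python
from h import *
move_ptp(W(-.112,0,.14),RP); say()
move_straight(W(-.112,0,.060),max_speed=.12); sleep(.05)
r=move_straight(W(-.112,0,.0475),max_speed=.025,stop_force=3); say(r)
command_gripper(.62); say("open")
move_straight(W(-.112,0,.15),max_speed=.15); say()
command_gripper(0)
move_ptp(W(-.215,0,.15),RP)
shot("wrist","w3.png"); shot("top","t3.png",(200,120,450,270),3.2); shot("scene","s3.png",(200,110,440,330),2.7)
```

```text
t17.05 unit [-111.7   -0.7] z0.1399 Fx 0.34 [ 0.32 -0.13 -0.89] g0.39
True t18.42 unit [-112.1   -0. ] z0.0477 Fx -0.63 [-0.79 -0.7   6.28] g0.39
open t18.74 unit [-112.7   -0.2] z0.0473 Fx 0.21 [ 0.29  0.32 -0.45] g0.62
 t19.57 unit [-1.125e+02 -1.000e-01] z0.1493 Fx 0.15 [ 0.14 -0.07 -0.29] g0.62
```

View pics/w3.png

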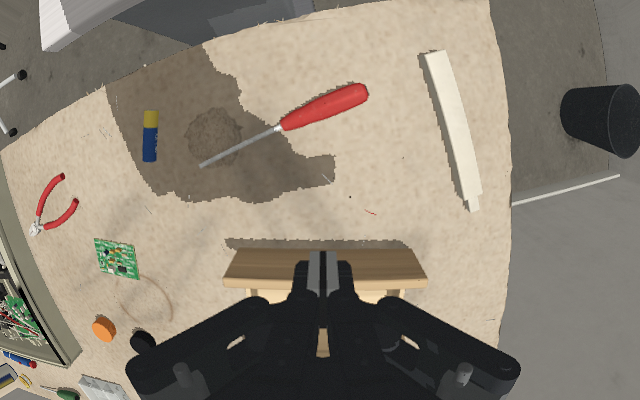

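View pics/s3.png

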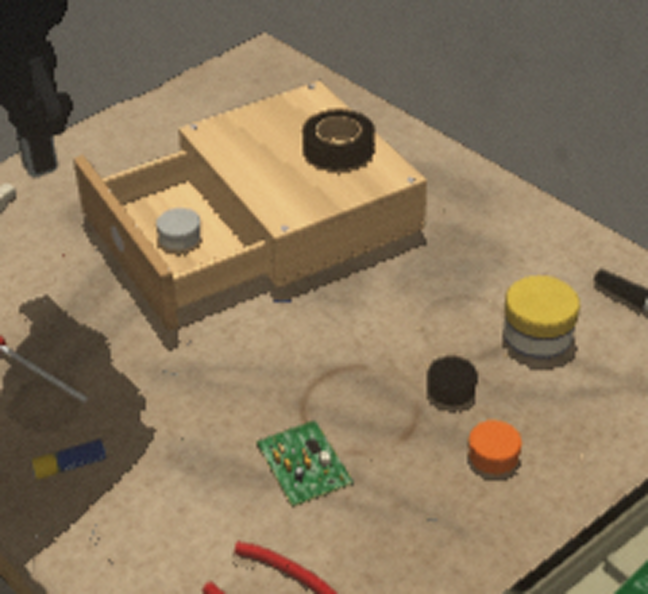

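View pics/t3.png

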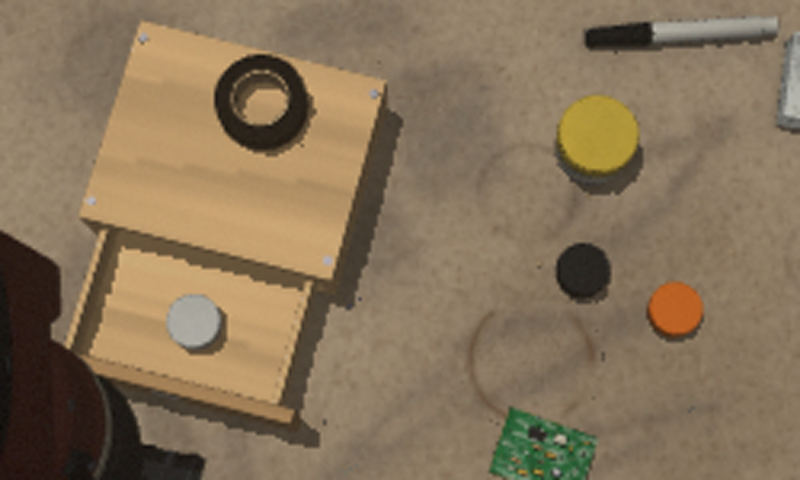

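The tin stands upright mid-tray, at scene crop (179,230) and top crop (194,321). Now I'll push the drawer shut.

Run:
```python
from h import *
move_straight(W(-.215,0,.052),max_speed=.2); say()
r=move_straight(W(-.165,0,.052),max_speed=.025,stop_force=2.5); say(r)
move_straight(W(-.182,0,.052),max_speed=.03); sleep(.1); say("base")
r=move_straight(W(-.119,0,.052),max_speed=.03,stop_force=9); say(r)
```

```text
t21.41 unit [-2.145e+02  1.000e-01] z0.0523 Fx 0.32 [0.51 0.86 0.55] g-0.00
True t22.87 unit [-1.747e+02 -1.000e-01] z0.0517 Fx -1.43 [-1.34  0.53  0.52] g0.00
base t23.35 unit [-181.9    0. ] z0.0520 Fx 0.13 [ 0.05 -0.4  -0.49] g0.00
False t25.60 unit [-118.8   -0.3] z0.0519 Fx -3.00 [-3.39 -1.5   0.46] g0.00
```

Run:
```python
from h import *
sleep(.15)
f=[]
for i in range(8): f.append(get_state()["wrist_force"][:2]@UX); sleep(.02)
print(np.round(f,2)); b=-np.mean(f)
r=move_straight(W(-.0945,0,.052),max_speed=.007,stop_force=12.2-b); say(r)
for i in range(3): sleep(.03); say()
```

```text
[-3.8  -3.37 -3.56 -3.44 -4.11 -4.05 -3.75 -4.04]
True t27.64 unit [-110.5   -0.3] z0.0515 Fx -4.81 [-4.51  1.95  2.25] g0.00
 t27.68 unit [-110.7   -0.3] z0.0514 Fx -4.18 [-4.14  0.66  3.34] g0.00
 t27.71 unit [-110.8   -0.4] z0.0513 Fx -4.09 [-3.87  1.5   2.77] g0.00
 t27.74 unit [-110.9   -0.4] z0.0512 Fx -4.29 [-3.89  2.35  3.28] g0.01
```

It stopped at the same depth as the first press. I'll back off slowly and watch whether it follows.

Run:
```python
from h import *
for x in (-.113,-.115,-.117,-.119,-.122):
    move_straight(W(x,0,.052),max_speed=.02); sleep(.05); say()
```

```text
t28.05 unit [-1.134e+02  1.000e-01] z0.0519 Fx -5.50 [-5.32  1.45  1.14] g-0.00
 t28.35 unit [-1.153e+02  1.000e-01] z0.0520 Fx -4.61 [-4.14  2.69  1.42] g0.00
 t28.65 unit [-116.2    0. ] z0.0523 Fx -0.33 [-0.39 -0.25  0.7 ] g-0.00
 t28.95 unit [-118.9   -0. ] z0.0521 Fx 0.43 [ 0.39 -0.2  -0.03] g0.00
 t29.30 unit [-122.    0.] z0.0520 Fx -0.36 [-0.45 -0.37 -0.81] g0.00
```

The force dropped to zero at −116 mm, the latched place, so the latch has caught. I'll retreat and check.

Run:
```python
from h import *
move_straight(W(-.19,0,.052),max_speed=.15)
move_straight(W(-.21,0,.2),max_speed=.2)
move_ptp(np.array([.25,.40,.25]),RP)
shot("top","t4.png",(200,120,450,270),3.2); shot("scene","s4.png",(200,110,440,330),2.7); say()
```

```text
t32.11 unit [-412.   238.5] z0.2497 Fx 0.03 [0.04 0.04 0.21] g-0.00
```

View pics/t4.png

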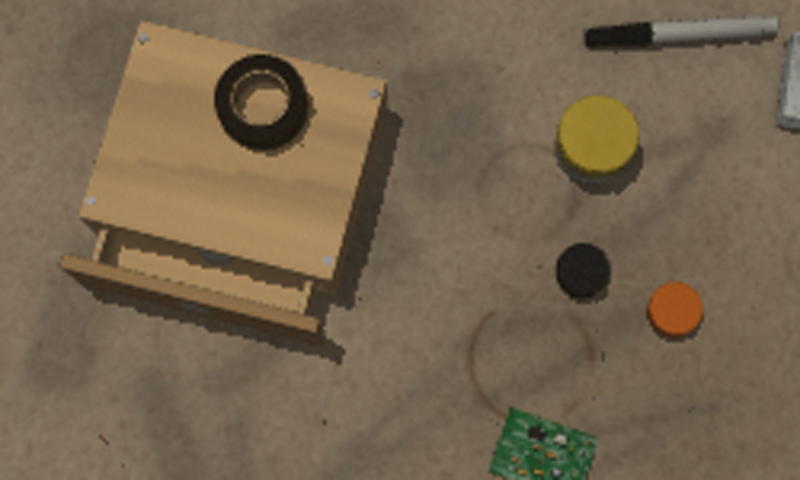

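View pics/s4.png

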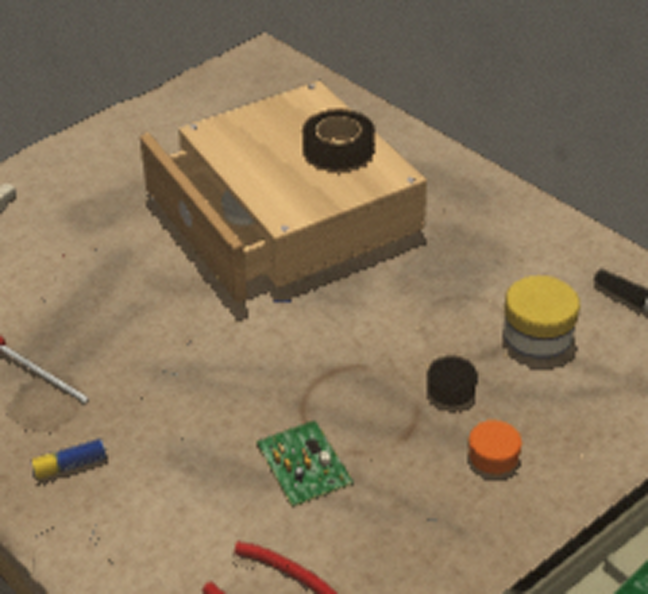

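The front is back at its starting pixels, (62,257) to (318,322) in the top crop. The tin's edge shows in the gap at scene crop (238,213), and the jar, tape and board have not moved.

```bash
python3 -c "
from plant import *
job_done()"
```

```text
the job is handed in; nothing more can be done
```

I pressed the drawer open, stood the grey-white tin upright in the middle of the tray, pressed the drawer shut again, and handed the job in at about 32 s of the 64 s allowed.

- **Opening:** I pressed gently with the closed fingers until I felt the buffer, about 5.5 mm in. The force stop was set at 11.3 N, and the drawer followed the hand out.
- **Closing:** The second press stopped at the same depth, with the force stop set at about 12 N in total. As I backed off, the contact force fell to zero at the latched place, so the latch had caught.
- **Last pictures:** The front is back where it started and stays shut untouched. The tin's edge shows in the gap behind the front, and the jar, board and tape are where they were.

Two things I could not check directly. The peak push force was not logged: the readings just after each stop were only 4 to 5 N, and I relied on the force stop for the limit. With the drawer shut only the tin's edge is visible, so its upright stance was last fully seen just before closing.

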